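# Latch the collet case: hasp over the stud, keeper collar on

### The arm

A 6-joint arm with a two-finger parallel gripper is mounted at the origin on the work surface. World frame = base frame: x ahead of the robot, y to its left, z up, the work surface at z = 0. Lengths are in mm, angles in rad, forces in N, time in s.
With the tool pointing down it reaches from about 325 to 875 mm from the base axis. Payload 4.4 kg.
Tool frame: the origin (TCP) lies midway between the tips of the shut fingers; the grasp point (between the pads) lies bot.grasp_offset behind it (bot.grasp_offset is the distance from the TCP to the grasp point, in mm); y points along the fingers, x is the direction in which the jaws open and shut, and the axes are right-handed (so a half turn about y gives the same grasp; the last joint's range is limited). The gripper opens to 85 mm and grips with 20 to 120 N. Pads are 22 mm wide; open, the fingers measure 114 mm over their backs; the gripper's body (76 mm by 85 mm) begins 54 mm behind the grasp point. The pads swing forward as they close: fully open they stand 13 mm farther back than shut.
Start: joints at [1.065, 0.207, 1.542, -0, 1.393, -0.15], TCP at [199.766, 539.185, 231.282] pointing down, gripper open.
Joint ranges: [-2.73, 2.73], [-0.86, 2.22], [0.23, 2.46], [-1.11, 4.25], [0.08, 2.63], [-2.82, 2.82]. Speed limits (rad/s): [2.79, 2.79, 3.14, 3.14, 3.14, 3.14].

### API

Orientations are given as a 3x3 rotation matrix whose columns are the frame's x, y, z axes.
In Python, from bench import bot gives the robot as it stands.
- The arm moves only by the shell command python3 -m creep 'ROWS'. ROWS is JSON, a list of rows, each a list of 3 entries, a list of its own where there are three numbers: the turn, a rotation vector about the tool's x, y, z in degrees, then the shift along the tool's x, y, z in cm, then the opening in per cent of the stroke, from 0 (shut) to 100 (fully open). In form: [[[rx, ry, rz], [x, y, z], gripper], ...]. A call has 1 to 5 rows; each row is the pose to reach, as a shift and turn from the pose commanded when the call began, along the tool's axes at that moment; what a row does not reach only later rows make up. A row lasts 1/12 s, in which the tool goes at most 41.7 mm and 7.16 degrees, less where a joint would pass 70% of its speed; a pose out of reach is approached as far as the arm can. A call with a gripper value outside its range is refused whole. The fingers move at their own pace and stop on an object; the grip force is fixed at half the most. Time passes only in rows, so rows that repeat a pose let the fingers close. It gives the time, the measured TCP pose, the force and the opening at its end, in the units of the state.
- bot.read_state(): the state, without advancing time (a new reading comes with each control period).
- bot.grab_frame(name): name is "scene" or "top" or "wrist"; returns the picture (480x640x3 uint8, blue, green, red); there is no depth.
- bot.camera_info(name): a dict with "intrinsics" (3x3 intrinsics, pixels), "rvec" (rotation vector, rad) and "tvec" (3), from world to camera coordinates, as OpenCV has them; the wrist camera has in their place "hand_eye" (4x4, takes a point from camera to tool coordinates, whose origin is the TCP and whose axes are the tool frame's). Camera axes: x right, y down, z forward; pixel columns grow to the right and rows downward; lengths in mm; the calibration is good to about 2 mm. A picture is of the moment at which its call begins: read the wrist's pose just before it. camera_info takes no time and is no camera call.
- bot.finish_job(): hands the job in, once; it reports no verdict.
The state is a dict: "time": time; "joint_positions": joint angles; "joint_velocities": joint speeds; "tau": joint torques, N m; "tool_pos": TCP position; "ee_rot": TCP orientation; "contact_force": force on the tool from outside, world axes, zero at the start; "wrist_torque": the same for the moment, N m; "finger_gap": finger opening in mm.
Only numpy, scipy, OpenCV 4.12 (cv2) and the standard library are available. Lean on these libraries where they do the work, as an engineer would, in place of code of your own. Each camera call takes 0.05 s, during which the arm holds its last target.

### The job

Latch the shut steel case: swing its hinged hasp right over so that its slot drops over the upright stud and the strap lies fully flat on the bracket. Then take the aluminium collar from the bench and slide it down over the stud until it sits flat on the hasp, holding it down. Leave the collet, live center, chuck key and tool post where they are.

Things in the scene. Friction and masses are not known exactly. Their poses are not given: they have to be found in the camera images.
- case: Grey steel case with a dark lid (shut, does not move), fixed to the bench. Origin: on the bench surface straight under the middle of the hasp's hinge line; z up. The box, 200 x 208 mm, lies on the +x side, its lid top 88 mm above the bench. On the -x side a dark steel bracket plate 190 mm long (x) and 90 mm wide (y) has its top 82 mm above the bench and carries the stud 94 mm from the hinge line.
- stud_top (a point): Middle of the top end of the upright steel catch stud fixed to the bracket: 22 mm diameter, 48 mm tall above the bracket, its last 5 mm tapering to 14 mm; its top is 130 mm above the bench. It stands 42 mm out of the closed hasp.
- hasp_hinge (a point): Middle of the hasp's hinge axis, 90 mm above the bench at the lid's front edge; fixed. The axis is level, along the y axis of the case.
- hasp (a joint): Angle of the hasp in rad: 0 = closed, lying flat on the bracket around the stud; 1.57 = standing upright; more = leaning back over the lid; limit 2.6. A stiff hinge: it stays where it is left (2 to 4 N at its end moves it).
- hasp_tip (a point): Middle of the rounded free end of the hasp, a flat steel strap 60 mm wide and 6 mm thick that reaches 165 mm from the hinge axis. A slot 42 mm long and 30 mm wide, from 77 to 119 mm from the axis, takes the stud. Closed, the strap's top is 88 mm and its underside 82 mm above the bench; this point is 165 mm from the axis on the -x side.
- collar: Loose plain aluminium ring (keeper collar), outer diameter 62 mm, bore 28 mm, 30 mm high, 0.2 kg, lying flat on the bench. Origin: centre of its underside; z along the bore. Seated, its underside is 88 mm above the bench.
- collet: Bystander: aluminium collet standing on its narrow end, 70 mm tall, 34 mm diameter flaring to 48 mm at the top, only a shallow dimple in its top. Origin: centre of its underside.
- live_center: Bystander: brass live center 142 mm long, lying along its x axis on a small wooden rest, 64 mm high. Origin: centre of the rest's underside.
- chuck_key: Bystander: T-shaped steel chuck key with a red grip, about 155 mm long and 160 mm across, lying flat, 24 mm high. Origin: on the bench under its shank.
- tool_post: Bystander: grey cast-iron tool post, 90 mm square, 72 mm high plus a small lever up to 122 mm. Origin: centre of its underside.
Things that resemble listed ones, but are neither listed nor needed, are in the scene too. Leave any black, brown or turquoise look-alike of the collar alone.

How it is judged (in metres and radians):
On the way:
1. the hasp lies flat over the stud, the collar not yet on it (value of joint hasp below 0.06 rad and horizontal distance between collar and stud_top above 0.06 m), for 0.2 s.
At the end, for the whole second after the job is handed in: The hasp is closed (within 0.06 rad of flat on the bracket), and the collar is at rest around the stud, within 8 mm of its axis, its underside 83 to 94 mm above the bench (flat on the hasp) and tilted less than 0.1 rad (value of joint hasp below 0.06 rad and horizontal distance between collar and stud_top below 0.008 m and z of collar in the frame of case between 0.083 and 0.094 m and angle between collar's own z axis and vertical below 0.1 rad and linear speed of collar below 0.02 m/s); the robot touches nothing.
It fails at once if the collet, live center, chuck key or tool post moved more than 40 mm (distance of any of collet, live_center, chuck_key, tool_post from where it was at the start of the episode above 0.04 m).
It also fails if it takes over 64 s, if anything falls off the work surface, if the arm or the gripper's body presses on something with over 40 N, if the wrist force passes 120 N, or if a joint passes its speed limit or range.

## Working session

There is one attempt and no reset: what is moved stays moved. The work goes in short steps, Python scripts to look and compute and a shell command to move; the robot and the scene stay as the last step left them, time stands still between calls to the robot, and variables do not carry over. Pictures are saved under pics/ and viewed, and the job is handed in when it is done.

```bash
ls; mkdir -p pics; python3 - <<'E'
from bench import bot
import cv2
s=bot.read_state(); print(s, bot.grasp_offset)
for n in ("scene","top","wrist"):
    cv2.imwrite(f"pics/{n}0.png",bot.grab_frame(n)); print(bot.camera_info(n))
E
```

```text
pics
{'time': 0.0, 'joint_positions': array([ 1.06551289e+00,  2.07419008e-01,  1.54301977e+00,  1.44477920e-05,
        1.39349384e+00, -1.50496075e-01]), 'joint_velocities': array([ 0.0007679 ,  0.00065713, -0.00054961,  0.00077998, -0.00026411,
        0.00016885]), 'tau': array([ 7.79375932e-04, -3.83030140e+01, -2.91598588e+01, -7.46646128e-05,
        1.03515849e-02,  2.24722180e-05]), 'tool_pos': array([199.36984523, 538.49312304, 230.09512309]), 'ee_rot': array([[ 3.47392062e-01, -1.14511419e-03, -9.37719278e-01],
       [ 9.37717128e-01, -2.04066762e-03,  3.47393758e-01],
       [-2.31137889e-03, -9.99997262e-01,  3.64881456e-04]]), 'contact_force': array([-0.08954516, -0.0520428 , -0.89479444]), 'wrist_torque': array([ 0.02404126, -0.01737154, -0.05510931]), 'finger_gap': 85.48280029342698} 18.700000000000003
{'intrinsics': array([[614.27528476,   0.        , 321.78190476],
       [  0.        , 614.27528476, 244.46381328],
       [  0.        ,   0.        ,   1.        ]]), 'rvec': array([ 1.53643946,  1.91671711, -0.87766693]), 'tvec': array([ 164.72824262, -273.74983717, 1899.68738569])}
{'intrinsics': array([[536.43907304,   0.        , 309.2666344 ],
       [  0.        , 536.43907304, 241.61089099],
       [  0.        ,   0.        ,   1.        ]]), 'rvec': array([ 2.10586954, -2.1281689 ,  0.19858404]), 'tvec': array([ -18.98173965,  561.52658352, 1572.46606608])}
{'intrinsics': array([[335.63574934,   0.        , 313.46059473],
       [  0.        , 335.63574934, 238.99816922],
       [  0.        ,   0.        ,   1.        ]]), 'hand_eye': array([[ 9.99999643e-01, -2.94038808e-04,  7.92271370e-04,
         1.65589786e-01],
       [-8.41212948e-04, -2.56818738e-01,  9.66459222e-01,
        -1.42088513e+02],
       [-8.07063838e-05, -9.66459544e-01, -2.56818894e-01,
         6.42003941e+01],
       [ 0.00000000e+00,  0.00000000e+00,  0.00000000e+00,
         1.00000000e+00]])}
```

View pics/scene0.png

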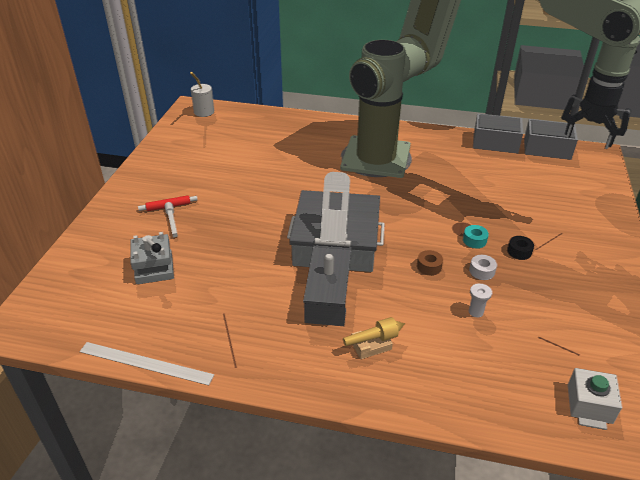

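View pics/top0.png

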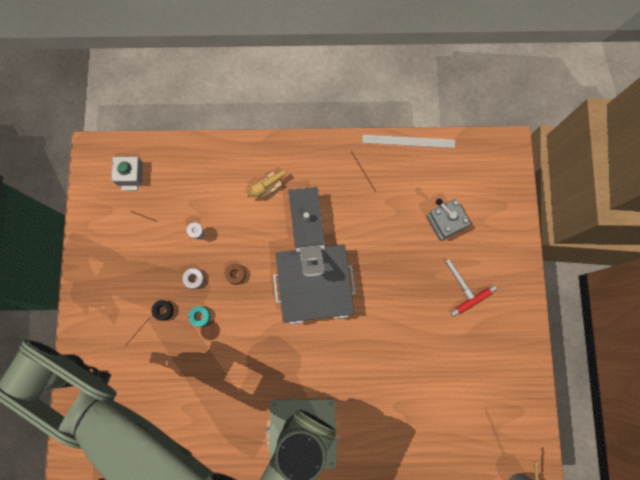

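View pics/wrist0.png

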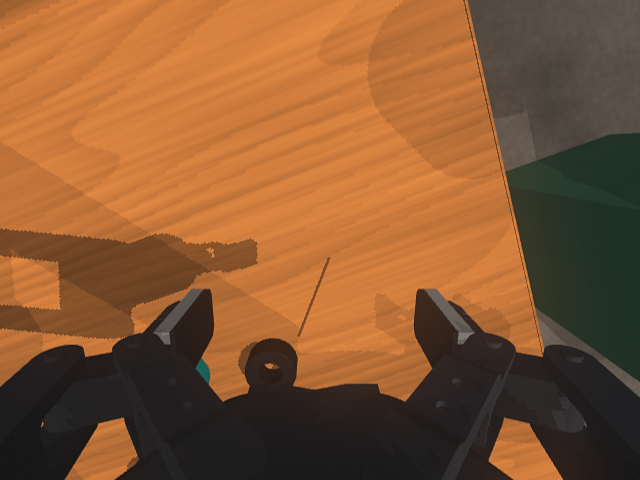

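The overview pictures show the case at about (315,265) in top, with its bracket pointing away from the robot and the hasp leaning back over the lid. The silver collar is at about (193,278), between the brown (235,273), turquoise (199,316) and black (162,310) rings. The collet is at (195,230). I'll enlarge these areas to measure.

```bash
python3 - <<'E'
import cv2
t=cv2.imread('pics/top0.png'); s=cv2.imread('pics/scene0.png')
cv2.imwrite('pics/c1.png',cv2.resize(t[175:335,265:365],None,fx=3.7,fy=3.7,interpolation=2))
cv2.imwrite('pics/c2.png',cv2.resize(t[210:340,140:270],None,fx=4.5,fy=4.5,interpolation=2))
cv2.imwrite('pics/c3.png',cv2.resize(s[165:330,280:400],None,fx=3.6,fy=3.6,interpolation=2))
E
```

```text
(no output)
```

View pics/c1.png

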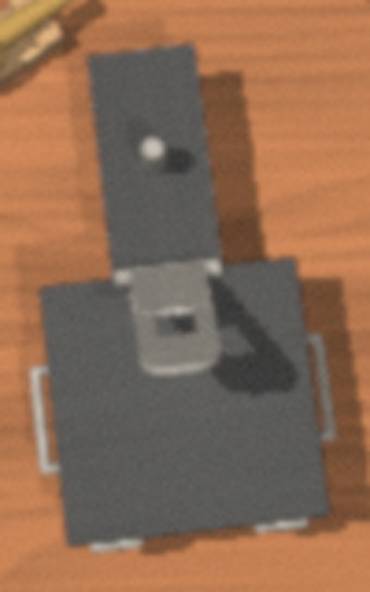

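View pics/c2.png

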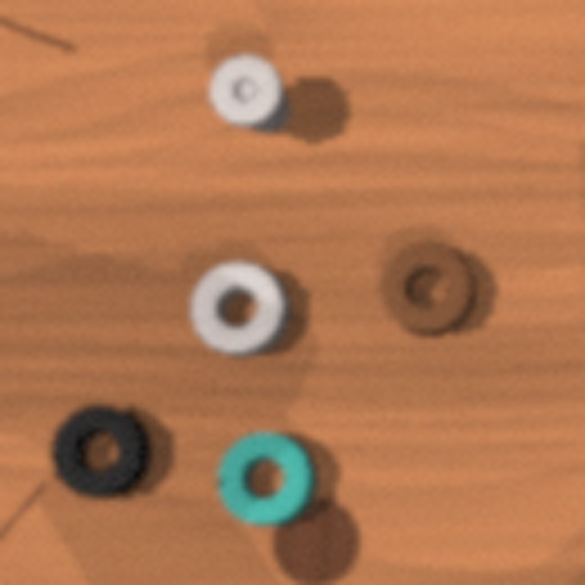

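View pics/c3.png

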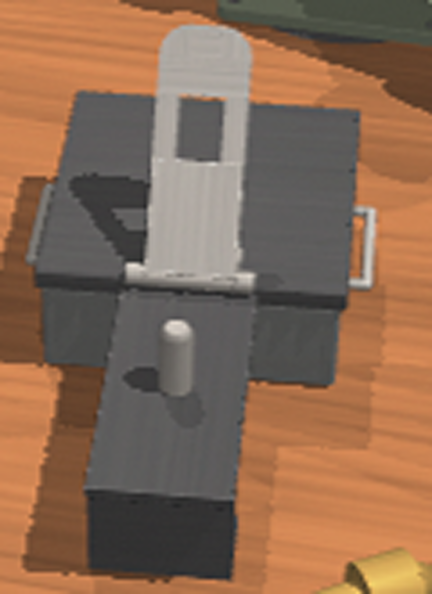

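```bash
cat > h.py <<'E'
import numpy as np, cv2
from bench import bot
def ci(n):
    c=bot.camera_info(n); return c['intrinsics'],cv2.Rodrigues(c['rvec'])[0],np.array(c['tvec']).reshape(3)
def ray_z(n,uv,z):
    K,R,t=ci(n); d=R.T@np.linalg.inv(K)@np.array([uv[0],uv[1],1.]); o=-R.T@t
    return o+d*(z-o[2])/d[2]
def proj(n,P):
    K,R,t=ci(n); p=K@(R@np.array(P,float)+t); return p[:2]/p[2]
def uncrop(p,s,o): return ((p[0]+.5)/s-.5+o[0],(p[1]+.5)/s-.5+o[1])
def wrist_cam(st):
    c=bot.camera_info('wrist'); H=np.array(c['hand_eye']); T=np.eye(4);T[:3,:3]=st['ee_rot'];T[:3,3]=st['tool_pos']
    return c['intrinsics'],T@H
def wray_z(st,uv,z):
    K,C=wrist_cam(st); d=C[:3,:3]@np.linalg.inv(K)@np.array([uv[0],uv[1],1.]); o=C[:3,3]; return o+d*(z-o[2])/d[2]
def wproj(st,P):
    K,C=wrist_cam(st); p=K@(C[:3,:3].T@(np.array(P,float)-C[:3,3])); return p[:2]/p[2]
E
python3 - <<'E'
from h import *
np.set_printoptions(precision=1,suppress=True)
a=lambda p,z:ray_z('top',uncrop(p,3.7,(265,175)),z)
b=lambda p,z:ray_z('scene',uncrop(p,3.6,(280,165)),z)
print('stud',a((152,147),130),b((176,325),130))
print('hinge',a((122,276),90),a((214,267),90),b((128,273),90),b((254,283),90))
print('brk',a((90,57),82),a((193,45),82),b((87,490),82),b((235,497),82))
print('lid',[a(p,88) for p in((40,287),(297,258),(327,513),(68,545))])
c=ray_z('top',uncrop((238,308),4.5,(140,210)),30);print('collar',c, ray_z('scene',(483.5,263),30))
print('collet',ray_z('top',uncrop((245,90),4.5,(140,210)),70))
for n,p in(('br',(429,289)),('tq',(265,479)),('bk',(101,451))): print(n,ray_z('top',uncrop(p,4.5,(140,210)),30))
# tip triangulate by angle
h=None
# hasp angle
hx=(a((122,276),90)+a((214,267),90))/2; hx=(hx+(b((128,273),90)+b((254,283),90))/2)/2
st=(a((152,147),130)+b((176,325),130))/2
d=st-hx; d[2]=0; print('hinge mid',hx,'dist',np.linalg.norm(d)); d/=np.linalg.norm(d)
for th in np.arange(1.5,2.61,.1):
    P=hx+165*(np.cos(th)*d+np.sin(th)*np.array([0,0,1])); P[2]=90+165*np.sin(th)
    print(round(th,1),P,(np.array(proj('top',P))-[265,175])*3.7,(np.array(proj('scene',P))-[280,165])*3.6)
E
```

```text
stud [627.6 -15.7 130. ] [626.8 -15.7 130. ]
hinge [531.7   9.6  90. ] [538.2 -64.   90. ] [539.2 -66.   90. ] [530.9  16.5  90. ]
brk [716.2  35.1  82. ] [725.5 -49.6  82. ] [729.7 -47.3  82. ] [716.1  39.5  82. ]
lid [array([523.9,  75.3,  88. ]), array([ 545.2, -130.6,   88. ]), array([ 342.1, -149.5,   88. ]), array([319.4,  53. ,  88. ])]
collar [457.1 331.7  30. ] [462.4 333.2  30. ]
collet [599.1 322.7  70. ]
br [468.6 202.6  30. ]
tq [342.1 310.   30. ]
bk [361.8 420.4  30. ]
hinge mid [535. -26.  90.] dist 92.76402045394767
1.5 [546.6 -24.7 254.6] [161.7 213. ] [190.1  80.6]
1.6 [530.2 -26.5 254.9] [164.4 235.2] [192.7  64.5]
1.7 [513.9 -28.3 253.6] [167.2 257.9] [195.1  51. ]
1.8 [497.8 -30.1 250.7] [170.  280.8] [197.4  40.1]
1.9 [482.  -31.9 246.1] [172.6 303.5] [199.5  31.9]
2.0 [466.8 -33.6 240. ] [175.3 325.8] [201.5  26.4]
2.1 [452.2 -35.2 232.4] [177.7 347.3] [203.3  23.6]
2.2 [438.5 -36.7 223.4] [180.1 367.8] [204.9  23.4]
2.3 [425.8 -38.1 213. ] [182.2 387.1] [206.3  25.7]
2.4 [414.1 -39.4 201.5] [184.1 404.9] [207.5  30.5]
2.5 [403.6 -40.6 188.7] [185.8 420.9] [208.4  37.5]
2.6 [394.5 -41.6 175.1] [187.3 435.1] [209.2  46.7]
```

Two cameras agree on the hinge midpoint, about (535,-26), the stud at (627,-16), and a case yaw of about 6.2°. The hasp is at about 2.2 rad, so its tip is near (438,-37,223). The collar is at about (459,332). I'll turn the tool to line up with the case and move behind the hasp with the fingers shut.

```bash
python3 -m creep '[[[0,-6,0],[-3,-2,-2.5],0],[[0,-13,0],[-6,-4,-5],0],[[0,-20,0],[-9,-5,-7.5],0],[[0,-26.6,0],[-12,-5,-10],0],[[0,-26.6,0],[-15,-5,-12.5],0]]'; python3 - <<'E'
from h import *
np.set_printoptions(precision=3,suppress=True)
s=bot.read_state();print(s['tool_pos'],s['ee_rot'],s['joint_positions'],s['ee_rot'].T@(np.array([395,-41,285])-s['tool_pos'])/10)
E
```

```text
time: 0.57
tool_pos: [264.9, 355.5, 282.2]
ee_rot: [[-0.114, 0.002, -0.993], [0.993, 0.002, -0.114], [0.001, -1.0, -0.002]]
contact_force: [1.5, -1.5, 0.7]
finger_gap: 25.5
[264.858 355.547 282.245] [[-0.114  0.002 -0.993]
 [ 0.993  0.002 -0.114]
 [ 0.001 -1.    -0.002]] [ 0.735 -0.123  1.778 -0.     1.484 -0.951] [-40.883  -0.312  -8.39 ]
```

```bash
python3 -m creep '[[[0,0,0],[-3.5,0,-0.7],0],[[0,0,0],[-7,0,-1.4],0],[[0,0,0],[-11,0,-2.2],0],[[0,0,0],[-15,0,-3],0],[[0,0,0],[-19,0,-4],0]]';  python3 -m creep '[[[0,0,0],[-4,0,-0.8],0],[[0,0,0],[-8,0,-1.6],0],[[0,0,0],[-12,0,-2.4],0],[[0,0,0],[-16,0,-3.2],0],[[0,0,0],[-20,0,-4],0]]'; python3 - <<'E'
from h import *
np.set_printoptions(precision=3,suppress=True)
s=bot.read_state();print(s['tool_pos'],s['joint_positions'],s['ee_rot'].T@(np.array([385,-41,285])-s['tool_pos'])/10)
cv2.imwrite('pics/w1.png',bot.grab_frame('wrist'));cv2.imwrite('pics/s1.png',bot.grab_frame('scene'))
E
```

```text
time: 0.98
tool_pos: [324.5, 170.4, 281.1]
ee_rot: [[-0.11, 0.0, -0.994], [0.994, 0.0, -0.11], [0.0, -1.0, -0.0]]
contact_force: [1.3, -1.3, 0.9]
finger_gap: -0.1
time: 1.4
tool_pos: [386.4, -24.4, 281.3]
ee_rot: [[-0.109, 0.001, -0.994], [0.994, 0.0, -0.109], [0.0, -1.0, -0.001]]
contact_force: [0.9, 0.5, -0.0]
finger_gap: 0.1
[386.399 -24.439 281.294] [-0.288 -0.256  1.891  0.     1.507 -1.968] [-1.631 -0.371  0.319]
```

View pics/w1.png

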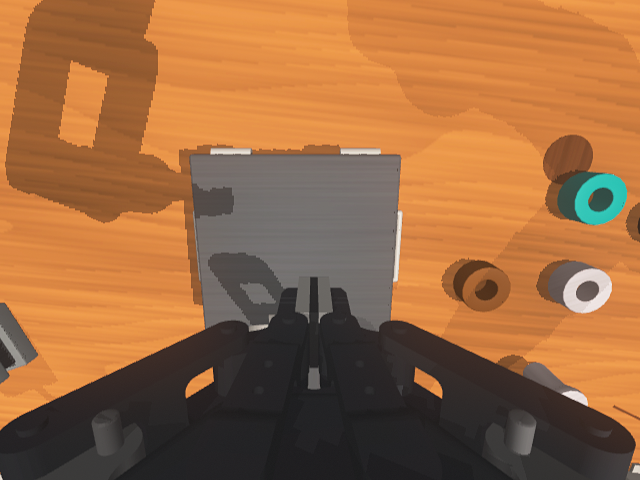

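View pics/s1.png

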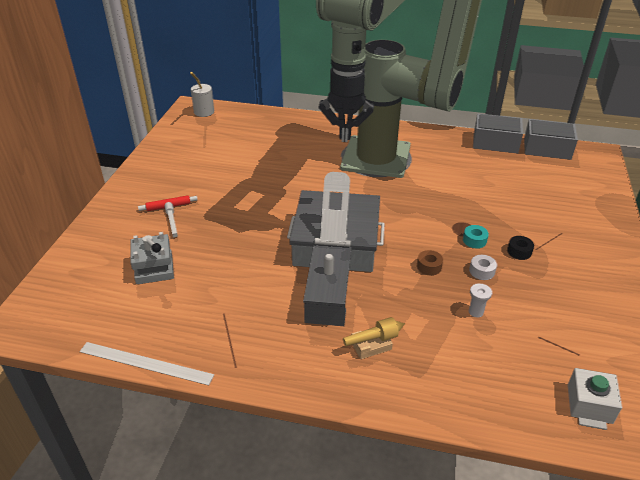

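The wrist picture shows the shut fingers centred over the case's rear, at (314,290). The scene picture shows the gripper behind the hasp. I'll lower behind the hasp tip and push forward.

```bash
python3 -m creep '[[[0,0,0],[-1,1.5,0],0],[[0,0,0],[-1.6,4,0],0],[[0,0,0],[-1.6,7,0],0],[[0,0,0],[-1.6,7,-1.5],0],[[0,0,0],[-1.6,7,-3],0]]';  python3 -m creep '[[[0,0,0],[0,0,-1],0],[[0,0,0],[0,0,-2],0],[[0,0,0],[0,-0.3,-3],0],[[0,0,0],[0,-0.6,-4],0],[[0,0,0],[0,-1,-5],0]]'; python3 - <<'E'
from h import *
cv2.imwrite('pics/s2.png',cv2.resize(bot.grab_frame('scene')[50:330,240:440],None,fx=2.1,fy=2.1))
E
```

```text
time: 1.92
tool_pos: [414.6, -33.4, 207.5]
ee_rot: [[-0.109, -0.008, -0.994], [0.994, 0.003, -0.109], [0.004, -1.0, 0.008]]
contact_force: [0.8, 1.2, 1.2]
finger_gap: 0.6
time: 2.33
tool_pos: [467.6, -28.9, 221.7]
ee_rot: [[-0.11, -0.002, -0.994], [0.994, -0.0, -0.11], [0.0, -1.0, 0.002]]
contact_force: [-3.1, -0.1, -0.1]
finger_gap: -0.2
```

View pics/s2.png

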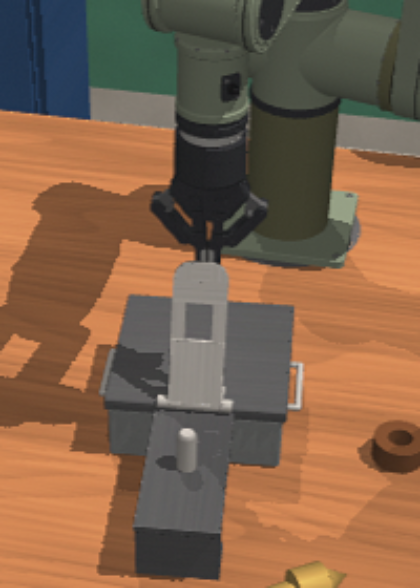

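Contact with the hasp reads 3 N and it is rotating. I'll keep following the arc.

```bash
python3 -m creep '[[[0,0,0],[0.2,0,-1.2],0],[[0,0,0],[0.4,0,-2.4],0],[[0,0,0],[0.4,0,-3.6],0],[[0,0,0],[0.4,0,-4.8],0],[[0,0,0],[0.4,0,-6],0]]';  python3 -m creep '[[[0,0,0],[0,0,-1.5],0],[[0,0,0],[0,0,-3],0],[[0,0,0],[0,0.2,-4.5],0],[[0,0,0],[0,0.5,-6],0],[[0,0,0],[0,0.9,-7.2],0]]'; python3 - <<'E'
from h import *
s=bot.read_state();R=np.array([[.994,.11],[-.11,.994]]);print(R@(s['tool_pos'][:2]-[535,-26]),s['tool_pos'][2])
cv2.imwrite('pics/s3.png',cv2.resize(bot.grab_frame('scene')[50:330,240:440],None,fx=2.1,fy=2.1))
E
```

```text
time: 2.8
tool_pos: [527.1, -18.5, 221.7]
ee_rot: [[-0.11, -0.001, -0.994], [0.994, -0.0, -0.11], [-0.0, -1.0, 0.001]]
contact_force: [-2.0, 0.2, -0.4]
finger_gap: 0.0
time: 3.22
tool_pos: [599.0, -10.4, 212.2]
ee_rot: [[-0.11, -0.001, -0.994], [0.994, 0.0, -0.11], [0.0, -1.0, 0.001]]
contact_force: [-2.1, -0.5, -0.3]
finger_gap: -0.1
[65.31060093  8.44030993] 212.17442907781742
```

View pics/s3.png

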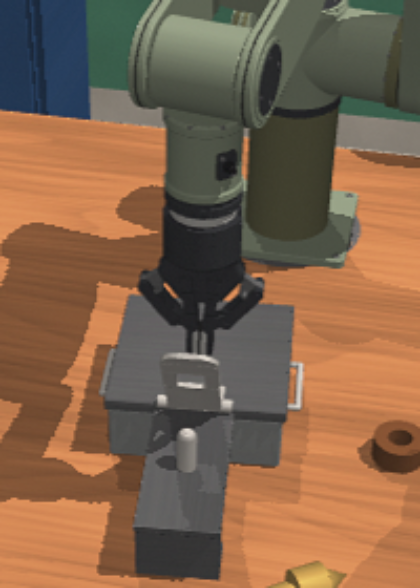

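```bash
python3 -m creep '[[[0,0,0],[0,0.8,-1.3],0],[[0,0,0],[-0.4,1.8,-2.6],0],[[0,0,0],[-0.8,3,-3.9],0],[[0,0,0],[-0.8,4,-4.9],0],[[0,0,0],[-0.8,5,-5.7],0]]';  python3 -m creep '[[[0,0,0],[0,1.2,-0.6],0],[[0,0,0],[0,2.5,-1],0],[[0,0,0],[0,3.8,-1.4],0],[[0,0,0],[0,5,-1.6],0],[[0,0,0],[0,5.8,-1.8],0]]'; python3 - <<'E'
from h import *
s=bot.read_state();R=np.array([[.994,.11],[-.11,.994]]);print(R@(s['tool_pos'][:2]-[535,-26]),s['tool_pos'][2])
cv2.imwrite('pics/s4.png',cv2.resize(bot.grab_frame('scene')[50:330,240:440],None,fx=2.1,fy=2.1))
E
```

```text
time: 3.68
tool_pos: [656.3, -12.6, 162.0]
ee_rot: [[-0.11, -0.0, -0.994], [0.994, -0.0, -0.11], [0.0, -1.0, 0.0]]
contact_force: [-0.6, -0.0, 1.8]
finger_gap: -0.1
time: 4.1
tool_pos: [673.1, -10.7, 102.1]
ee_rot: [[-0.109, -0.002, -0.994], [0.994, 0.0, -0.109], [0.001, -1.0, 0.002]]
contact_force: [-1.2, 0.8, 0.7]
finger_gap: -0.3
[ 1.38956508e+02 -2.39994942e-02] 102.1355609630232
```

View pics/s4.png

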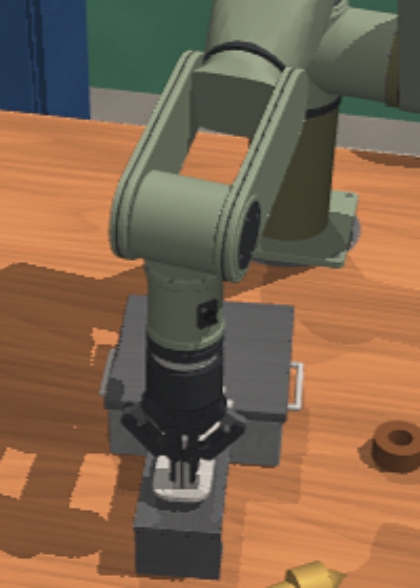

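```bash
python3 -m creep '[[[0,0,0],[0,0.4,-0.1],0],[[0,0,0],[0,0.8,-0.1],0],[[0,0,0],[0,1.1,-0.1],0],[[0,0,0],[0,1.4,-0.1],0],[[0,0,0],[0,1.4,-0.1],0]]'
```

```text
time: 4.57
tool_pos: [674.8, -10.9, 90.0]
ee_rot: [[-0.109, -0.0, -0.994], [0.994, 0.0, -0.109], [0.0, -1.0, 0.0]]
contact_force: [-0.3, -0.7, 0.4]
finger_gap: -0.2
```

```bash
python3 -m creep '[[[0,0,0],[0,0.2,0],0],[[0,0,0],[0,0.4,0],0],[[0,0,0],[0,0.5,0],0],[[0,0,0],[0,0.5,0],0]]'
```

```text
time: 4.9
tool_pos: [675.3, -11.0, 88.0]
ee_rot: [[-0.109, 0.001, -0.994], [0.994, -0.0, -0.109], [-0.0, -1.0, -0.001]]
contact_force: [-4.6, -0.1, 9.6]
finger_gap: -0.3
```

The strap bottoms at z = 88.0 with 9.6 N, so the hasp is flat. I'll press a little harder, lift, and check.

```bash
python3 -m creep '[[[0,0,0],[0,0.1,0],0],[[0,0,0],[0,0.2,0],0],[[0,0,0],[0,0.2,0],0]]';  python3 -m creep '[[[0,0,0],[0,-2,0],0],[[0,0,0],[0,-5,0],0],[[0,0,0],[0,-8,0],0],[[0,0,0],[0,-12,4],50],[[0,0,0],[0,-15,8],100]]'; python3 - <<'E'
from h import *
s=bot.read_state();print(s['ee_rot'].T@(np.array([459,332,150])-s['tool_pos'])/10)
cv2.imwrite('pics/s5.png',cv2.resize(bot.grab_frame('scene')[180:330,280:400],None,fx=3.6,fy=3.6))
cv2.imwrite('pics/w5.png',bot.grab_frame('wrist'))
E
```

```text
time: 5.15
tool_pos: [675.3, -11.0, 87.9]
ee_rot: [[-0.11, 0.001, -0.994], [0.994, -0.001, -0.11], [-0.001, -1.0, -0.001]]
contact_force: [-8.9, 0.4, 17.2]
finger_gap: 0.0
time: 5.57
tool_pos: [614.3, -17.8, 220.6]
ee_rot: [[-0.11, 0.003, -0.994], [0.994, -0.001, -0.11], [-0.001, -1.0, -0.003]]
contact_force: [-0.6, -0.7, 1.2]
finger_gap: 23.8
[36.48343809  7.00339123 11.61781386]
```

View pics/s5.png

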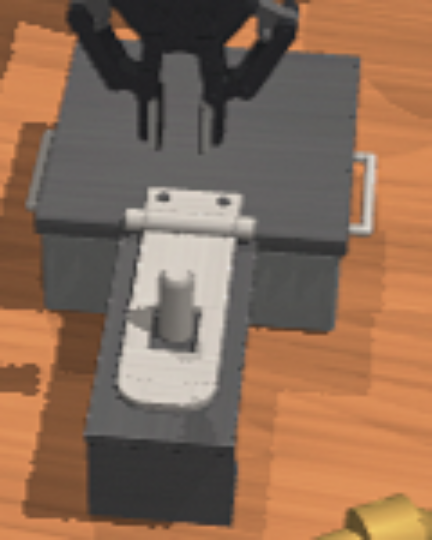

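View pics/w5.png

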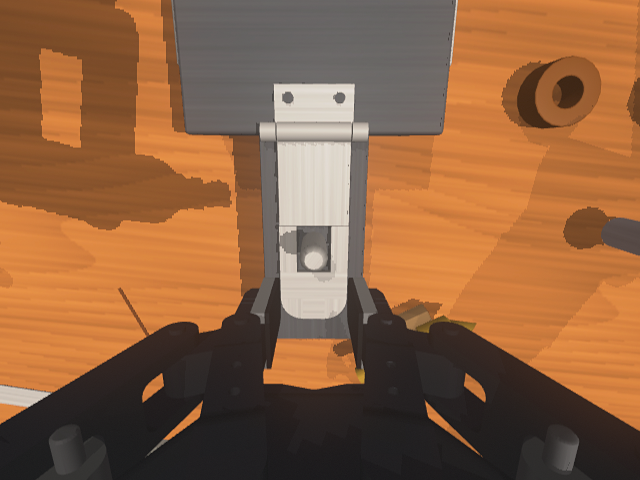

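The hasp lies flat around the stud; in the wrist view the stud top is at (313,260). Next is the collar.

```bash
python3 - <<'E'
from h import *
s=bot.read_state();print(wray_z(s,(313.5,259.5),130), s['tool_pos'])
E
python3 -m creep '[[[0,0,0],[4,0,1.2],100],[[0,0,0],[8,0,2.5],100],[[0,0,0],[12,0,3.7],100],[[0,0,0],[16,0,5],100],[[0,0,0],[20,0,6.2],100]]'; python3 -m creep '[[[0,0,0],[4,0,1.2],100],[[0,0,0],[8,0,2.5],100],[[0,0,0],[12,0,3.7],100],[[0,0,0],[16,2,3],100],[[0,0,0],[16.5,4,2],100]]';python3 - <<'E'
from h import *
bot.grab_frame('top');s=bot.read_state();print(s['tool_pos'])
cv2.imwrite('pics/w6.png',bot.grab_frame('wrist')); print(wproj(s,(459,332,30)))
E
```

```text
[628.67605325 -16.68373088 130.        ] [613.27802906 -18.17024045 225.05509207]
time: 6.08
tool_pos: [529.4, 174.9, 218.1]
ee_rot: [[-0.108, -0.0, -0.994], [0.994, 0.0, -0.108], [0.0, -1.0, 0.0]]
contact_force: [1.4, 0.4, 0.1]
finger_gap: 85.6
time: 6.5
tool_pos: [491.8, 341.7, 180.4]
ee_rot: [[-0.115, 0.004, -0.993], [0.993, 0.005, -0.115], [0.005, -1.0, -0.005]]
contact_force: [1.3, -0.8, 0.4]
finger_gap: 85.6
[490.987306   339.13831537 173.41025083]
[309.25158574 188.85025331]
```

View pics/w6.png

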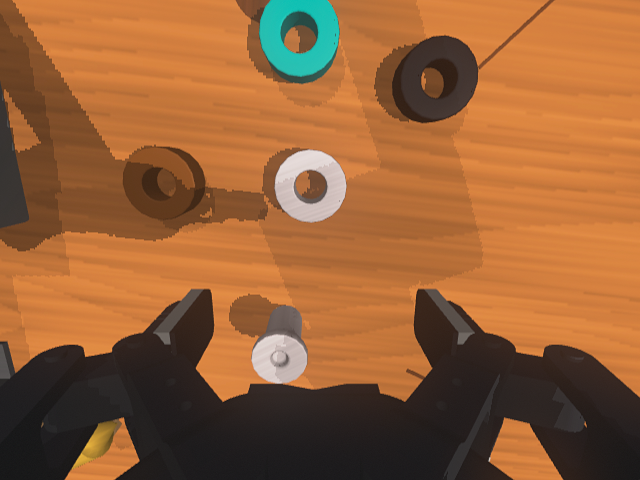

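```bash
python3 - <<'E'
from h import *
s=bot.read_state();c=wray_z(s,(310.5,186),30);print(c,s['tool_pos'])
for z in(90,0):print(s['ee_rot'].T@(np.array([c[0],c[1],z])-s['tool_pos'])/10)
E
```

```text
[455.10710105 329.7563977   30.        ] [490.0284742  336.50150603 173.9231248 ]
[-0.25582671  8.41756071  3.48713652]
[-0.23379201 17.41731358  3.42418609]
```

```bash
python3 -m creep '[[[0,0,0],[-0.1,2,1.5],100],[[0,0,0],[-0.2,5,3],100],[[0,0,0],[-0.2,7.5,3.4],100],[[0,0,0],[-0.2,7.5,3.4],100]]'; python3 - <<'E'
from h import *
s=bot.read_state();print(s['tool_pos'],wproj(s,(457,331,30)))
cv2.imwrite('pics/w7.png',bot.grab_frame('wrist'))
E
```

```text
time: 6.93
tool_pos: [453.7, 326.3, 98.3]
ee_rot: [[-0.109, -0.011, -0.994], [0.994, -0.006, -0.109], [-0.005, -1.0, 0.012]]
contact_force: [-1.3, -0.6, -1.1]
finger_gap: 85.3
[453.70795325 326.29726216  98.27226965] [320.49866313 257.81172085]
```

View pics/w7.png

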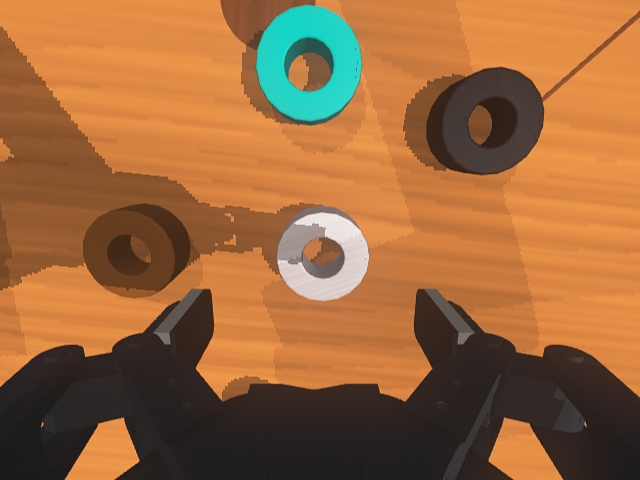

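```bash
python3 - <<'E'
from h import *
s=bot.read_state();bot.grab_frame('top');s=bot.read_state()
f=bot.grab_frame('wrist');cv2.imwrite('pics/w8.png',f[180:330,240:400].repeat(4,0).repeat(4,1)); print(s['tool_pos'],s['ee_rot'])
E
```

```text
[458.80967332 328.61504347 103.60280255] [[-1.08250511e-01 -1.33218895e-03 -9.94122755e-01]
 [ 9.94123265e-01 -1.02230940e-03 -1.08249196e-01]
 [-8.72092658e-04 -9.99998590e-01  1.43502554e-03]]
```

View pics/w8.png

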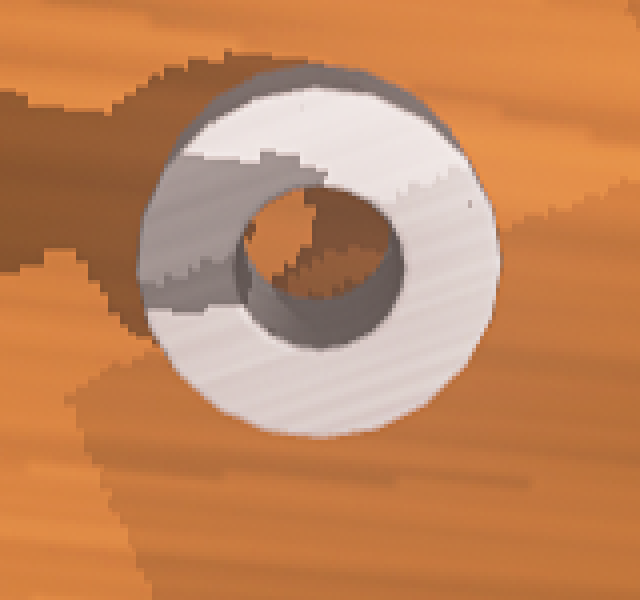

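```bash
python3 - <<'E'
from h import *
s=bot.read_state();c=wray_z(s,(319.7,246),30);print(c,s['tool_pos'])
for z in(90,0):print(s['ee_rot'].T@(np.array([c[0],c[1],z])-s['tool_pos'])/10)
E
```

```text
[458.66893627 333.57428464  30.        ] [460.41763178 329.4765047  105.27205318]
[0.42538446 1.52716406 0.13293395]
[ 0.42001764 10.52713969  0.1531806 ]
```

```bash
python3 -m creep '[[[0,0,0],[0.35,2.5,0.1],100],[[0,0,0],[0.35,5,0.1],100],[[0,0,0],[0.35,7.5,0.1],100],[[0,0,0],[0.35,9.5,0.1],100],[[0,0,0],[0.35,9.8,0.1],100]]'; python3 - <<'E'
from h import *
bot.grab_frame('top');cv2.imwrite('pics/w9.png',bot.grab_frame('wrist')); s=bot.read_state();print(s['tool_pos'],s['contact_force'])
E
```

```text
time: 7.5
tool_pos: [457.5, 332.2, 4.6]
ee_rot: [[-0.108, -0.002, -0.994], [0.994, -0.001, -0.108], [-0.001, -1.0, 0.002]]
contact_force: [-0.6, -0.4, -1.4]
finger_gap: 85.5
[458.9202099  333.16935441   6.89145078] [-0.24272519  0.36785931  0.08805956]
```

View pics/w9.png

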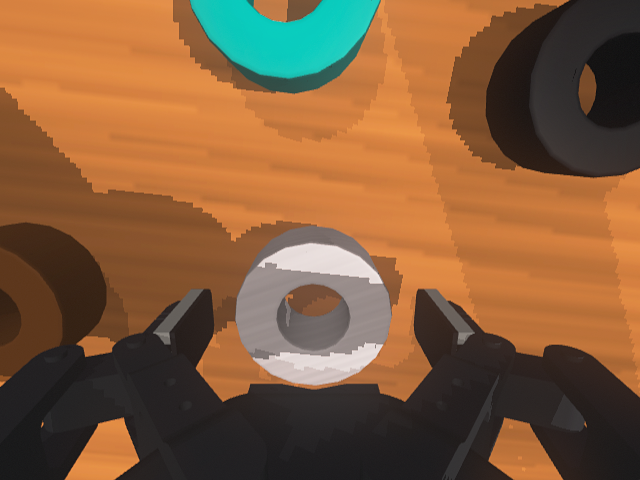

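The collar is centred between the fingers, at (313,315). I'll go a little lower and close.

```bash
python3 -m creep '[[[0,0,0],[0,0.4,0],100],[[0,0,0],[0,0.5,0],60],[[0,0,0],[0,0.5,0],30],[[0,0,0],[0,0.5,0],10],[[0,0,0],[0,0.5,0],0]]'; python3 -m creep '[[[0,0,0],[0,0,0],0],[[0,0,0],[0,0,0],0],[[0,0,0],[0,0,0],0]]'; python3 -m creep '[[[0,0,0],[0,-2,0],0],[[0,0,0],[0,-5,0],0],[[0,0,0],[0,-8,0],0],[[0,0,0],[0,-12,0],0],[[0,0,0],[0,-16,0],0]]'; python3 - <<'E'
from h import *
bot.grab_frame('top');bot.grab_frame('top');s=bot.read_state();cv2.imwrite('pics/w10.png',bot.grab_frame('wrist')); print(s['tool_pos'],s['contact_force'],s['ee_rot'])
E
```

```text
time: 8.02
tool_pos: [459.1, 333.7, 2.7]
ee_rot: [[-0.109, 0.003, -0.994], [0.994, 0.002, -0.109], [0.001, -1.0, -0.004]]
contact_force: [0.2, -0.2, 4.8]
finger_gap: 59.1
time: 8.27
tool_pos: [459.1, 333.8, 2.7]
ee_rot: [[-0.109, 0.003, -0.994], [0.994, 0.002, -0.109], [0.001, -1.0, -0.004]]
contact_force: [-0.0, -0.5, 5.9]
finger_gap: 59.1
time: 8.68
tool_pos: [455.9, 332.2, 161.1]
ee_rot: [[-0.109, -0.003, -0.994], [0.994, -0.002, -0.109], [-0.001, -1.0, 0.003]]
contact_force: [0.3, 0.6, -1.7]
finger_gap: 58.9
[462.4319187  335.71140844 169.37455164] [ 0.91778694  0.25994474 -0.17123741] [[-0.10949087  0.01457445 -0.99388095]
 [ 0.99396956  0.0076639  -0.10938825]
 [ 0.00602273 -0.99986442 -0.01532568]]
```

View pics/w10.png

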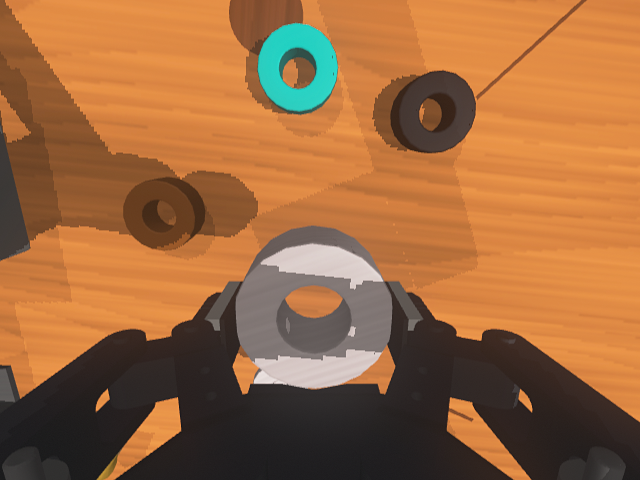

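```bash
python3 - <<'E'
from h import *
np.set_printoptions(precision=2,suppress=True)
c=bot.camera_info('wrist');K=c['intrinsics'];H=np.array(c['hand_eye'])
# project ring top circle in tool frame, fit z,x offset
def pr(P): q=H[:3,:3].T@(np.array(P,float)-H[:3,3]); q=K@q; return q[:2]/q[2]
for z0 in (-4,0,4):
  for yt in(-27.3,-29):
    A=np.linspace(0,6.28,100)
    o=np.array([pr((31*np.cos(a),yt,z0+31*np.sin(a))) for a in A]); i=np.array([pr((14*np.cos(a),yt,z0+14*np.sin(a))) for a in A])
    print(z0,yt,o.min(0),o.max(0),i.min(0),i.max(0))
s=bot.read_state();print(s['tool_pos'],s['ee_rot'])
E
```

```text
-4 -27.3 [232.62 256.94] [394.88 402.2 ] [277.16 300.47] [350.32 365.87]
-4 -29 [231.57 258.43] [395.94 405.28] [276.69 302.48] [350.81 368.59]
0 -27.3 [231.96 246.24] [395.54 393.86] [276.86 290.5 ] [350.62 356.96]
0 -29 [230.9  247.58] [396.62 396.86] [276.39 292.39] [351.11 359.59]
4 -27.3 [231.3  235.35] [396.21 385.4 ] [276.56 280.37] [350.92 347.92]
4 -29 [230.22 236.55] [397.3  388.31] [276.08 282.14] [351.42 350.45]
[460.32 334.52 165.64] [[-0.11  0.01 -0.99]
 [ 0.99  0.   -0.11]
 [ 0.   -1.   -0.01]]
```

The collar is held, its centre 1.8 mm toward tool +z. I'll carry it to the stud.

```bash
python3 -m creep '[[[0,0,0],[-3,0,-0.8],0],[[0,0,0],[-7,0,-2],0],[[0,0,0],[-11,0,-3.3],0],[[0,0,0],[-15,0,-4.5],0],[[0,0,0],[-18,0,-6],0]]'; python3 -m creep '[[[0,0,0],[-4,0,-1.4],0],[[0,0,0],[-8,0,-2.8],0],[[0,0,0],[-12,0,-4.2],0],[[0,0,0],[-14.5,0,-5.3],0],[[0,0,0],[-16,0,-6],0]]'; python3 -m creep '[[[0,0,0],[0,0,0],0],[[0,0,0],[0,0,0],0],[[0,0,0],[0,0,0],0],[[0,0,0],[0,0,0],0]]';python3 - <<'E'
from h import *
np.set_printoptions(precision=3,suppress=True)
s=bot.read_state();print(s['tool_pos'],s['ee_rot'].T@(np.array([629.8,-15.8,150])-s['tool_pos'])/10)
E
```

```text
time: 9.25
tool_pos: [534.9, 157.7, 158.3]
ee_rot: [[-0.109, -0.005, -0.994], [0.994, -0.002, -0.109], [-0.001, -1.0, 0.005]]
contact_force: [0.3, -0.4, -2.5]
finger_gap: 59.3
time: 9.67
tool_pos: [613.6, 4.4, 158.4]
ee_rot: [[-0.106, -0.003, -0.994], [0.994, -0.001, -0.106], [-0.0, -1.0, 0.003]]
contact_force: [-0.4, 0.2, -1.8]
finger_gap: 59.5
time: 10.0
tool_pos: [612.6, 10.0, 160.0]
ee_rot: [[-0.111, -0.002, -0.994], [0.994, 0.001, -0.111], [0.001, -1.0, 0.002]]
contact_force: [-1.0, -0.3, -0.9]
finger_gap: 59.7
[612.64    9.963 160.014] [-2.752  0.996 -1.421]
```

```bash
python3 -m creep '[[[0,0,0],[-1,0.3,-0.5],0],[[0,0,0],[-2,0.6,-1],0],[[0,0,0],[-2.7,1,-1.4],0],[[0,0,0],[-2.7,1,-1.4],0],[[0,0,0],[-2.7,1,-1.4],0]]'; python3 -m creep '[[[0,0,0],[0,0,0],0],[[0,0,0],[0,0,0],0],[[0,0,0],[0,0,0],0]]';python3 - <<'E'
from h import *
np.set_printoptions(precision=3,suppress=True)
P=[bot.read_state()['tool_pos']]
for n in('scene','top','wrist'):
    f=bot.grab_frame(n); P.append(bot.read_state()['tool_pos'])
    if n=='scene': f=f[170:330,270:390].repeat(3,0).repeat(3,1)
    if n=='top': f=f[170:260,260:360].repeat(6,0).repeat(6,1)
    cv2.imwrite(f'pics/{n}11.png',f)
print(np.array(P)); print(bot.read_state()['ee_rot'])
E
```

```text
time: 10.42
tool_pos: [630.7, -17.8, 150.1]
ee_rot: [[-0.108, -0.001, -0.994], [0.994, 0.0, -0.108], [0.0, -1.0, 0.001]]
contact_force: [-0.1, -0.5, -1.0]
finger_gap: 59.2
time: 10.67
tool_pos: [630.7, -17.0, 151.0]
ee_rot: [[-0.109, 0.0, -0.994], [0.994, 0.0, -0.109], [0.0, -1.0, -0.0]]
contact_force: [-0.7, 0.2, -1.5]
finger_gap: 59.1
[[630.7   -16.991 150.981]
 [630.694 -16.99  151.013]
 [630.713 -17.013 151.028]
 [630.74  -17.034 151.032]]
[[-0.11   0.    -0.994]
 [ 0.994 -0.    -0.11 ]
 [-0.    -1.    -0.   ]]
```

View pics/scene11.png

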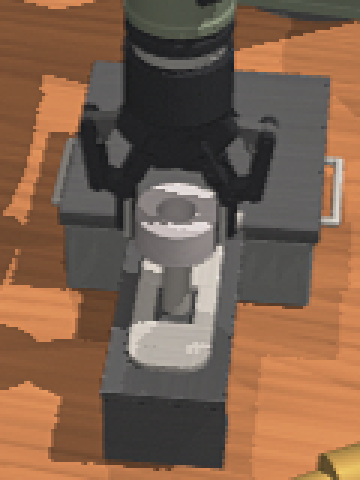

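View pics/wrist11.png

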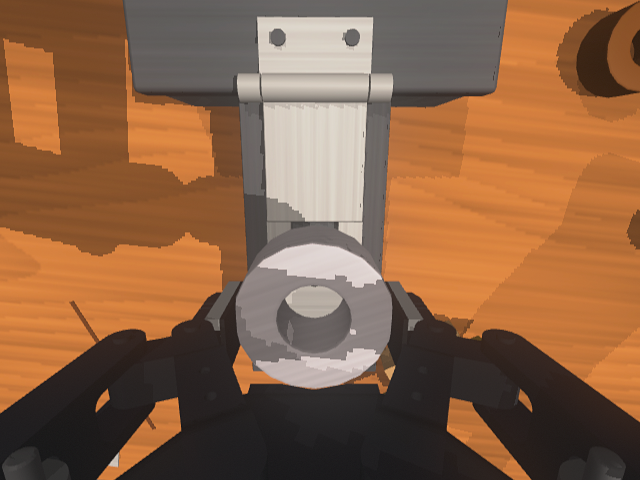

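```bash
python3 - <<'E'
from h import *
np.set_printoptions(precision=1,suppress=True)
s=bot.read_state()
a,b=wray_z(s,(237,86),90),wray_z(s,(393,86),90);m=(a+b)/2;print(a,b,m,m[:2]+94*np.array([.994,.11]))
print('stud px',wproj(s,(628,-16,130)),wproj(s,(635,-16,130)),wproj(s,(621,-16,130)))
f=bot.grab_frame('wrist');cv2.imwrite('pics/w12.png',f[220:400,220:410].repeat(3,0).repeat(3,1))
# scene px of ring top centre predicted
c=s['tool_pos']+s['ee_rot']@np.array([0,-27.3,1.8]);print(c,proj('scene',c),(np.array(proj('scene',c))-[270,170])*3)
E
```

```text
[537.5 -70.3  90. ] [527.9  16.3  90. ] [532.7 -27.   90. ] [626.1 -16.6]
stud px [316.1 273. ] [314.6 285.5] [317.7 260.2]
[628.9 -17.2 178.3] [327.9 238.6] [173.7 205.9]
```

View pics/w12.png

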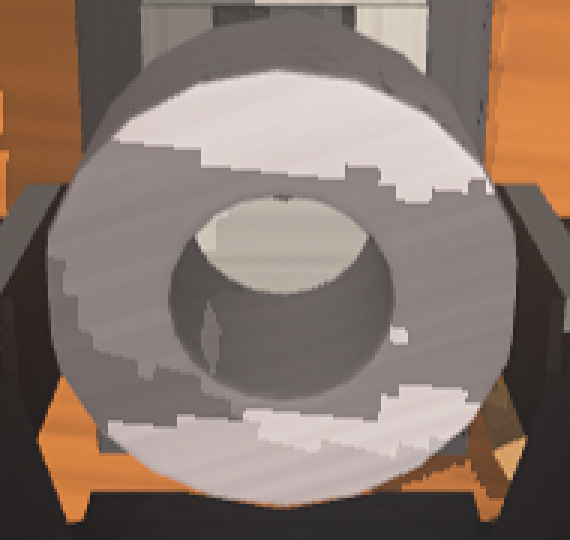

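View pics/top11.png

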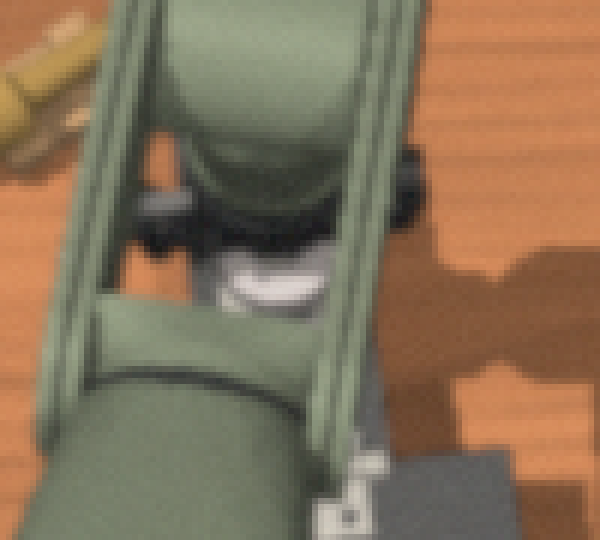

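The estimates agree within about 2 mm. I'll shift 1.5 mm toward the robot and lower slowly, watching the force.

```bash
python3 -m creep '[[[0,0,0],[0.05,0.5,0.15],0],[[0,0,0],[0.05,1,0.15],0],[[0,0,0],[0.05,1.6,0.15],0],[[0,0,0],[0.05,2.1,0.15],0],[[0,0,0],[0.05,2.3,0.15],0]]'; python3 -m creep '[[[0,0,0],[0,0.1,0],0],[[0,0,0],[0,0.2,0],0],[[0,0,0],[0,0.2,0],0]]'
```

```text
time: 11.28
tool_pos: [628.2, -16.8, 126.0]
ee_rot: [[-0.109, -0.003, -0.994], [0.994, 0.0, -0.109], [0.001, -1.0, 0.003]]
contact_force: [-0.3, -0.2, -1.3]
finger_gap: 59.5
time: 11.53
tool_pos: [629.2, -16.9, 125.7]
ee_rot: [[-0.109, -0.0, -0.994], [0.994, 0.0, -0.109], [0.0, -1.0, 0.0]]
contact_force: [0.0, -0.6, -1.5]
finger_gap: 59.1
```

The collar's underside is now below the stud top with no contact, so it is on. Continuing.

```bash
python3 -m creep '[[[0,0,0],[0,0.4,0],0],[[0,0,0],[0,0.8,0],0],[[0,0,0],[0,1.2,0],0],[[0,0,0],[0,1.6,0],0],[[0,0,0],[0,1.6,0],0]]'; python3 - <<'E'
from h import *
f=bot.grab_frame('wrist');cv2.imwrite('pics/w13.png',f[220:400,220:410].repeat(3,0).repeat(3,1))
f=bot.grab_frame('scene');cv2.imwrite('pics/s13.png',f[170:330,270:390].repeat(3,0).repeat(3,1))
E
```

```text
time: 11.95
tool_pos: [628.2, -16.8, 108.4]
ee_rot: [[-0.109, -0.002, -0.994], [0.994, 0.0, -0.109], [0.001, -1.0, 0.002]]
contact_force: [-0.3, 0.4, -1.6]
finger_gap: 59.2
```

View pics/w13.png

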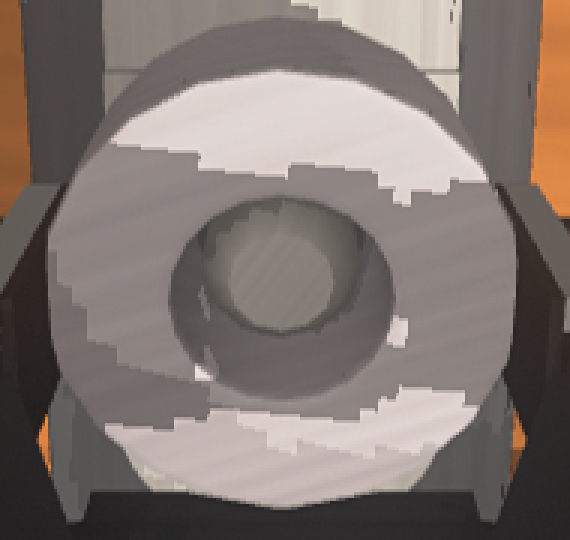

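View pics/s13.png

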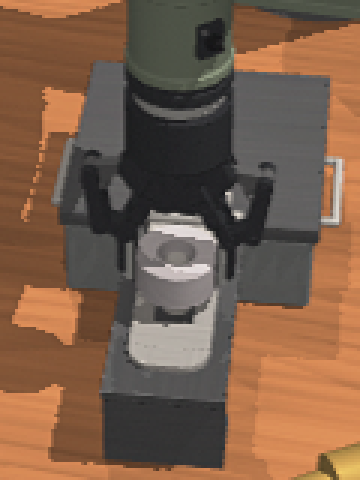

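The stud stands inside the bore, at (282,280) in the wrist crop, well centred sideways. I'll lower the last 18 mm gently.

```bash
python3 -m creep '[[[0,0,0],[0,0.4,0],0],[[0,0,0],[0,0.8,0],0],[[0,0,0],[0,1.1,0],0],[[0,0,0],[0,1.4,0],0],[[0,0,0],[0,1.4,0],0]]'; python3 -m creep '[[[0,0,0],[0,0.1,0],0],[[0,0,0],[0,0.2,0],0],[[0,0,0],[0,0.3,0],0],[[0,0,0],[0,0.3,0],0]]'
```

```text
time: 12.47
tool_pos: [628.5, -16.8, 94.7]
ee_rot: [[-0.109, -0.002, -0.994], [0.994, 0.0, -0.109], [0.001, -1.0, 0.002]]
contact_force: [-0.1, 1.3, -1.5]
finger_gap: 58.9
time: 12.8
tool_pos: [629.1, -16.9, 92.7]
ee_rot: [[-0.109, -0.0, -0.994], [0.994, 0.0, -0.109], [0.0, -1.0, 0.0]]
contact_force: [0.3, -0.8, -1.0]
finger_gap: 59.3
```

```bash
python3 -m creep '[[[0,0,0],[0,0.1,0],0],[[0,0,0],[0,0.2,0],0],[[0,0,0],[0,0.3,0],0],[[0,0,0],[0,0.3,0],0]]'
```

```text
time: 13.13
tool_pos: [629.3, -16.9, 90.7]
ee_rot: [[-0.109, 0.0, -0.994], [0.994, -0.0, -0.109], [-0.0, -1.0, -0.0]]
contact_force: [-2.3, -0.6, 4.4]
finger_gap: 59.4
```

It touched down where expected, at z = 90.7 with a contact force of 4.4 N. I'll release and rise.

```bash
python3 -m creep '[[[0,0,0],[0,0,0],75],[[0,0,0],[0,0,0],85],[[0,0,0],[0,0,0],100],[[0,0,0],[0,0,0],100],[[0,0,0],[0,0,0],100]]'; python3 -m creep '[[[0,0,0],[0,-1,0],100],[[0,0,0],[0,-3,0],100],[[0,0,0],[0,-6,0],100],[[0,0,0],[0,-9,0],100],[[0,0,0],[0,-12,0],100]]';  python3 -m creep '[[[0,0,0],[0,-1,4],100],[[0,0,0],[0,-3,8],100],[[0,0,0],[0,-4,10],100],[[0,0,0],[0,-4,10],100],[[0,0,0],[0,-4,10],100]]'; python3 - <<'E'
from h import *
s=bot.read_state()
f=bot.grab_frame('wrist');cv2.imwrite('pics/w14.png',f)
print(s['tool_pos'])
f=bot.grab_frame('scene');cv2.imwrite('pics/s14.png',f)
f=bot.grab_frame('top');cv2.imwrite('pics/t14.png',f)
E
```

```text
time: 13.55
tool_pos: [629.2, -16.9, 89.7]
ee_rot: [[-0.109, -0.0, -0.994], [0.994, 0.0, -0.109], [0.0, -1.0, 0.0]]
contact_force: [0.1, 0.1, -0.8]
finger_gap: 85.3
time: 13.97
tool_pos: [629.0, -16.9, 211.6]
ee_rot: [[-0.109, -0.0, -0.994], [0.994, -0.0, -0.109], [-0.0, -1.0, 0.0]]
contact_force: [0.8, -0.2, 0.2]
finger_gap: 85.6
time: 14.38
tool_pos: [530.0, -28.0, 251.9]
ee_rot: [[-0.109, 0.004, -0.994], [0.994, -0.001, -0.109], [-0.001, -1.0, -0.004]]
contact_force: [0.2, 1.1, 0.9]
finger_gap: 85.5
[529.9846626  -28.04079642 251.9467587 ]
```

View pics/w14.png

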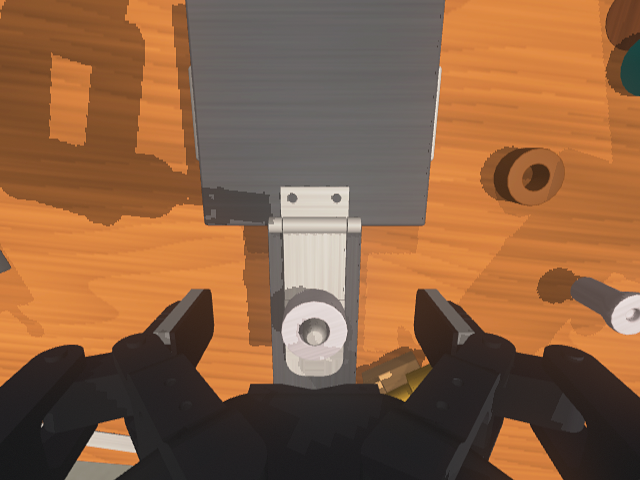

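View pics/s14.png

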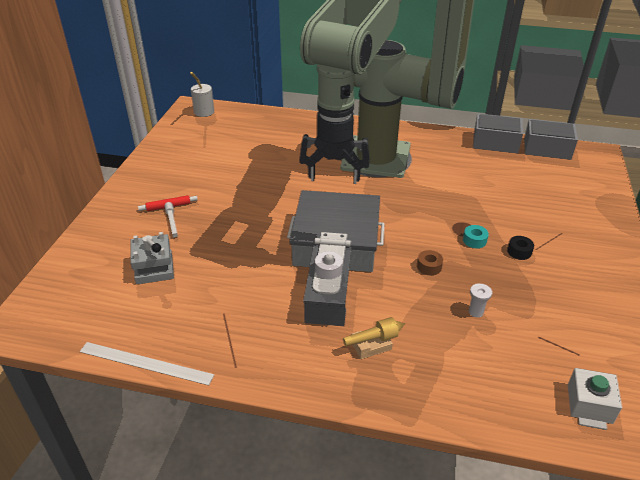

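Both pictures show the collar on the stud: (314,330) in the wrist view and (329,262) in the scene view. The bystanders are where they were. One last height and tilt check by reprojection.

```bash
python3 - <<'E'
from h import *
s=bot.read_state();w=cv2.imread('pics/w14.png');f=cv2.imread('pics/s14.png')
ws=w.copy();A=np.linspace(0,6.28,120)
for img,pr in((ws,lambda P:wproj(s,P)),(f,lambda P:proj('scene',P))):
  big=cv2.resize(img,None,fx=4,fy=4,interpolation=0)
  for r,z in((31,118),(31,88),(14,118)):
    p=np.array([pr((628+r*np.cos(a),-16.5+r*np.sin(a),z)) for a in A])*4+2
    cv2.polylines(big,[p.astype(np.int32)],True,(0,0,255) if z==118 else (0,255,0),1)
  if img is ws: a=big[1080:1580,1060:1460]
  else: b=big[920:1320,1200:1440]
cv2.imwrite('pics/v.png',np.hstack([a[:400],cv2.resize(b,(396,400)) if 0 else b]))
E
```

```text
(no output)
```

View pics/v.png

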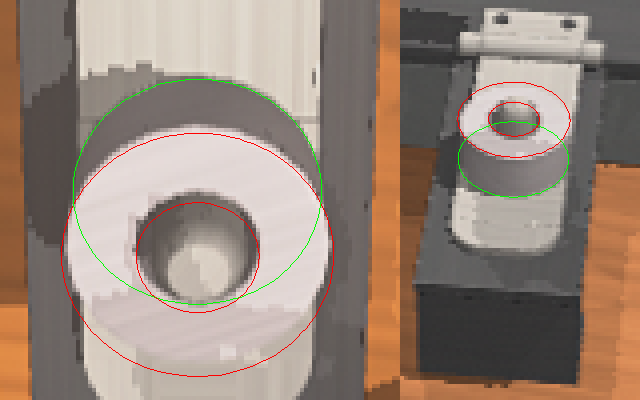

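The red and green model rings for a seated collar match it in the scene view. In the wrist view they sit about 2 px low because the arm was still settling. Handing in.

```bash
python3 -c "
from bench import bot
print(bot.finish_job())"
```

```text
the job is handed in; nothing more can be done
None
```

The case is latched and the collar is on the stud; I handed the job in at about 14.5 s of the 64 s. No verdict was reported.

**Hasp:** I swung it over with the shut fingers at 2–3 N, then pressed the strap down. It bottomed at z = 88 mm with up to 17 N, and the picture before I fetched the collar shows it flat around the stud.

**Collar:** I lowered it over the stud with no contact on the way down. It touched the hasp at 4.4 N, at the height expected for a seated collar, and I let go. The fingers are clear and touch nothing.

**Last checks:**
- **Scene camera:** the outline of a seated, flat collar (underside at 88 mm, centred on the stud) matches the picture to within about a pixel.
- **Wrist camera:** the same outline sat about 2 px lower than the collar. I put this down to the arm still settling and 2 mm calibration error, but did not repeat the check.
- **Bystanders:** the collet, live center, chuck key, tool post and the look-alike rings appear where they were at the start. I checked this by eye only.

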